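# Repair bench: return the orange kit tools to their foam pockets

## Task

The fan repair is finished: put the bench kit's four orange-handled tools back into the kit tray, each set down (not dropped) in the foam pocket cut to its own outline, so that it lies flat on the pocket floor with its head the way the pocket shows. The blue-handled tools belong to someone else: leave them where they lie.

Things in the scene. Friction and masses are not known exactly. Their poses are not given: they have to be found in the camera images.
- orange_cutters: Wire cutters with orange handles, lying flat, closed (one rigid piece): 150 long, 44 wide over the two handles, 14 thick, dark steel jaws 20 wide. Origin on the underside at mid length; x points along the tool towards the jaws, z up. Grip across both handles 25 mm behind the origin (at x = -25), where the sides are parallel and 44 apart.
- orange_screwdriver: Screwdriver with an orange six-sided handle: 150 long; handle 76 long, 28 across flats, shank 6 thick. Origin on the tool's long axis (14 above what it lies on) at mid length; x points along the tool towards the blade tip. Grip across the handle at x = -25, 28 to 32 wide.
- orange_wrench: Adjustable wrench with an orange handle and bright steel head, lying flat: 154 long, handle 24 wide and 13 thick, head 40 wide and 13 thick. Origin on the underside at mid length; x points along the tool towards the head, z up. Grip across the handle at x = -25, 24 wide.
- orange_knife: Utility knife with an orange body and aluminium nose, blade drawn in, lying flat: 140 long, body 32 wide and 18 thick, nose 16 wide. Origin on the underside at mid length; x points along the tool towards the nose, z up. Grip across the body at x = -25, 32 wide.
- blue_screwdriver: The same screwdriver with a blue handle, lying among the orange tools; someone's own, to be left alone. Origin on its long axis at mid length, x towards the tip.
- blue_cutters: The same wire cutters with blue handles, lying farther from the robot; someone's own, to be left alone. Origin on the underside at mid length, x towards the jaws.
- cutters_module: Fixed dark foam module (186 x 104), one of 2 x 2 in the black kit tray (rim 22 above table). Green-floored pocket, with the dark shadow of the wire cutters: 60 wide (handles) x = -84 to 30, then 40 (jaws) to 84; grey finger notch x = -48 to -2, 94 wide. Origin: middle, 5 above table; pocket floor 5, foam top 14 above it. The tool lies origin over origin, head to +x, 6 to 8 play.
- screwdriver_module: Fixed dark foam module (186 x 104), one of 2 x 2 in the black kit tray (rim 22 above table). Green-floored pocket, with the dark shadow of the screwdriver: 44 wide (handle) x = -84 to 22, then 22 (shank) to 84; grey finger notch x = -48 to -2, 94 wide. Origin: middle, 5 above table; pocket floor 5, foam top 14 above it. The tool lies origin over origin, head to +x, 6 to 8 play.
- wrench_module: Fixed dark foam module (186 x 104), one of 2 x 2 in the black kit tray (rim 22 above table). Green-floored pocket, with the dark shadow of the adjustable wrench: 36 wide (handle) x = -86 to 18, then 60 (head) to 86; grey finger notch x = -48 to -2, 94 wide. Origin: middle, 5 above table; pocket floor 5, foam top 14 above it. The tool lies origin over origin, head to +x, 6 to 8 play.
- knife_module: Fixed dark foam module (186 x 104), one of 2 x 2 in the black kit tray (rim 22 above table). Green-floored pocket, with the dark shadow of the utility knife: 48 wide (body) x = -79 to 42, then 28 (nose) to 79; grey finger notch x = -48 to -2, 94 wide. Origin: middle, 5 above table; pocket floor 5, foam top 14 above it. The tool lies origin over origin, head to +x, 6 to 8 play.
Things that resemble listed ones, but are neither listed nor needed, are in the scene too. What is shaped like the orange_wrench but pink is not meant. Leave any yellow look-alike of the orange_screwdriver alone.

How it is judged:
By the outcome, as a careful person would: the job done as asked, in the order asked, and still so for the second after the job is handed in, with the robot touching nothing.
It also fails if it takes over 99 s, if anything falls off the work surface, if the arm or the gripper's body presses on something with over 40 N, if the wrist force passes 120 N, or if a joint passes its speed limit or range.

## Robot

A 6-joint arm with a two-finger parallel gripper is mounted at the origin on the work surface. World frame = base frame: x ahead of the robot, y to its left, z up, the work surface at z = 0. Lengths are in m, angles in rad, forces in N, time in s.
With the tool pointing down it reaches from about 0.3 to 0.775 m from the base axis. Payload 14.6 kg.
Tool frame: the origin (TCP) lies midway between the tips of the shut fingers; the grasp point (between the pads) lies 19 mm behind it; z points along the fingers, y is the line along which they close (so a half turn about z gives the same grasp; the last joint's range is limited). The gripper opens to 94 mm and grips with 3 to 60 N. Pads are 16 mm wide; open, the fingers measure 119 mm over their backs; the gripper's body (75 mm by 177 mm) begins 78 mm behind the grasp point.
Start: joints at [1.166, 0.3, 1.521, -0, 1.321, -0.067], TCP at [0.182, 0.519, 0.205] pointing down, gripper open.
Joint ranges: [-3.03, 3.03], [-0.79, 2.21], [0.23, 2.52], [-1.04, 4.18], [0, 3.07], [-2.55, 2.55]. Speed limits (rad/s): [2.22, 2.22, 2.57, 3.14, 3.14, 3.14].

## Interface

Orientations are given as [roll, pitch, yaw] about the fixed x, y, z axes, in that order (R = Rz(yaw) Ry(pitch) Rx(roll)).
In Python, from station import ctrl gives the robot as it stands. The module is installed in compiled form; this text tells all that it offers.
- The arm moves only by the tool servo_tool, never from a script. Its argument "plan" is a list of rows, each a list of 7 numbers: the opening in per cent of the stroke, from 0 (shut) to 100 (fully open), then the shift along the tool's x, y, z in m, then the turn, a rotation vector about the tool's x, y, z in rad. A call has exactly 8 rows; each row shifts and turns the commanded pose from where the row before left it, along the tool's axes as they then stand; what a row does not reach is not made up. A row lasts 1/8 s, in which the tool goes at most 62.5 mm and 10.7 degrees, less where a joint would pass 70% of its speed; a pose out of reach is approached as far as the arm can. A call with a gripper value outside its range is refused whole. The fingers move at their own pace and stop on an object; "force" is the grip in N (left out, the last holds). Time passes only in rows, so rows that do not move let the fingers close, or fill a call up. It gives the time, the measured TCP pose, the force, the opening and the grip force at its end, in the units of the state.
- ctrl.get_obs(): the state, without advancing time (a new reading comes with each control period).
- ctrl.camera(name): name is "scene" or "top" or "wrist"; returns a dict with "pixels" (480x640x3 uint8, red, green, blue), "z_map" (480x640 float32, m along the optical axis (not along the pixel's ray), 0 where there is no reading), "mtx" (3x3 intrinsics, pixels), "dist" ([k1, k2, p1, p2, k3] as OpenCV has them; the pictures are not rectified), "pose" (4x4, takes a point from camera to world coordinates). Camera axes: x right, y up, looking along -z (the intrinsics and any distortion apply to the point x, -y, -z); pixel columns grow to the right and rows downward; lengths in m; the calibration is good to about 2 mm. A picture is of the moment at which its call begins.
- ctrl.hand_in(): hands the job in; it is judged then, once.
The state is a dict: "time_s": time; "qpos": joint angles; "joint_vel": joint speeds; "tau": joint torques, N m; "ee_pos": TCP position; "eef_rot": TCP orientation; "force": force on the tool from outside, world axes, zero at the start; "moment": the same for the moment, N m; "grip_width": finger opening in m; "grip_force": force on a finger pad.
Only numpy, scipy, OpenCV 4.12 (cv2) and the standard library are available. Lean on these libraries where they do the work, as an engineer would, in place of code of your own. Each camera call takes 0.05 s, during which the arm holds its last target. There are 200 camera calls.

## Working session

There is one attempt and no reset: what is moved stays moved. The work goes in short steps, Python scripts to look and compute and a tool call to move; the robot and the scene stay as the last step left them, time stands still between calls to the robot, and variables do not carry over. Pictures are saved under pics/ and viewed, at most 14 in all, crops included, and the job is handed in when it is done.

Besides the shell and the picture viewer there is one more tool, called after "Emit:" as a command line: name --pt "numbers of a row" for each row, then --argument value for the rest. servo_tool: Moves the arm, as the interface text tells. Its arguments: {"type":"object","properties":{"plan":{"type":"array","items":{"type":"array","items":{"type":"number"}}},"force":{"type":"number"}},"required":["plan"]}

```bash
mkdir -p pics
cat > h.py <<'E'
import numpy as np, cv2, pickle
from station import ctrl
def cam(n,save=None):
    c=ctrl.camera(n)
    if save:
        cv2.imwrite(f'pics/{save}.png',c['pixels'][...,::-1]); pickle.dump(c,open(f'pics/{save}.pkl','wb'))
    return c
def load(s): return pickle.load(open(f'pics/{s}.pkl','rb'))
def world(c,pts,z=None):
    """pixels -> world; on plane z if given, else by depth"""
    pts=np.array(pts,float).reshape(-1,2)
    n=cv2.undistortPoints(pts[:,None],c['mtx'],c['dist'])[:,0]
    d=np.c_[n[:,0],-n[:,1],-np.ones(len(n))]
    R,t=c['pose'][:3,:3],c['pose'][:3,3]
    w=d@R.T
    if z is None: s=np.array([c['z_map'][int(round(v)),int(round(u))] for u,v in pts])
    else: s=(z-t[2])/w[:,2]
    return t+w*s[:,None]
E
python3 - <<'E'
from h import *
for n in('top','scene','wrist'):
    c=cam(n,n+'0'); print(n,c['pose'].round(3).tolist(),c['mtx'][0,0])
o=ctrl.get_obs(); print({k:np.round(v,3).tolist() for k,v in o.items()})
E
```

```text
top [[-0.013, 0.981, -0.191, 0.404], [-1.0, -0.016, -0.011, -0.066], [-0.014, 0.191, 0.981, 0.853], [0.0, 0.0, 0.0, 1.0]] 449.2122357144606
scene [[-0.859, -0.303, 0.413, 0.975], [0.512, -0.52, 0.684, 0.643], [0.008, 0.799, 0.602, 0.673], [0.0, 0.0, 0.0, 1.0]] 486.5998364539161
wrist [[0.332, -0.919, -0.213, 0.12], [0.943, 0.323, 0.077, 0.54], [-0.002, -0.227, 0.974, 0.385], [0.0, 0.0, 0.0, 1.0]] 364.0695824152101
{'time_s': 0.15, 'qpos': [1.166, 0.3, 1.521, 0.0, 1.321, -0.067], 'joint_vel': [-0.001, -0.001, -0.004, 0.0, 0.0, 0.0], 'tau': [-0.001, -53.196, -35.282, 0.071, 0.024, -0.0], 'ee_pos': [0.182, 0.519, 0.205], 'eef_rot': [-3.141, -0.0, 2.804], 'force': [-0.274, 0.515, -0.478], 'moment': [0.028, 0.01, 0.047], 'grip_force': 0.0, 'grip_width': 0.094}
```

View pics/top0.png

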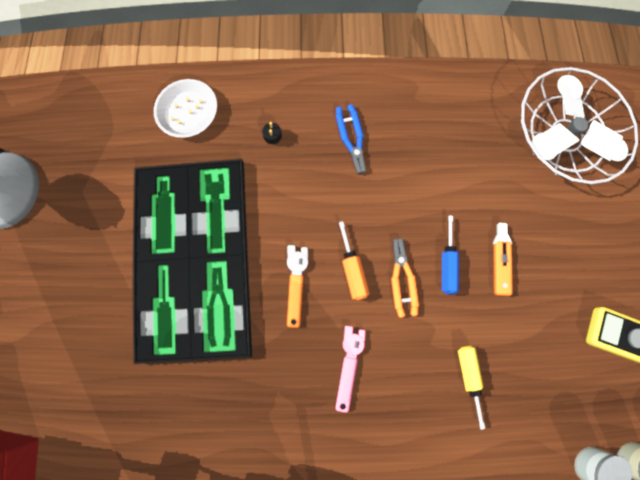

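View pics/scene0.png

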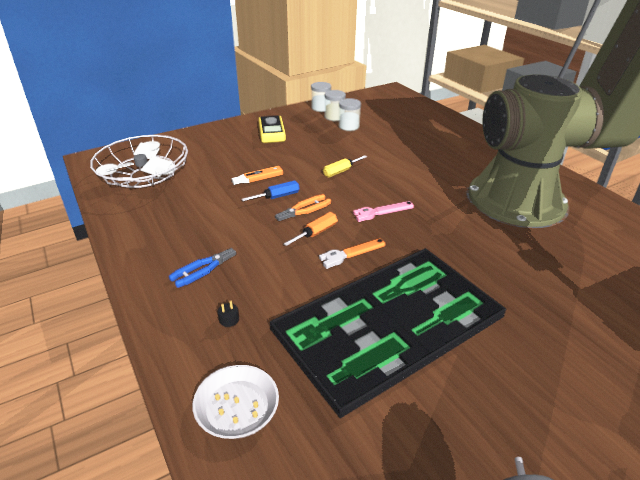

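The candidates, by top-image pixel:
- **Wrench:** orange (296,287), or pink (350,370), which is not meant.
- **Screwdriver:** orange (353,265), blue (450,255) or yellow (472,388).
- **Cutters:** orange (404,280), or blue (351,138).
- **Knife:** orange (503,260) only.

I choose the four orange ones. The tray pockets look like knife (163,215), wrench (215,210), screwdriver (165,310) and cutters (219,307), all with heads up. I'll check this in a crop.

Run:
```python
import cv2
a=cv2.imread('pics/top0.png')
cv2.imwrite('pics/cr1.png',cv2.resize(a[155:365,125:260],None,fx=2.85,fy=2.85,interpolation=cv2.INTER_CUBIC))
cv2.imwrite('pics/cr2.png',cv2.resize(a[210:340,275:525],None,fx=3.2,fy=3.2,interpolation=cv2.INTER_CUBIC))
```

```text
(no output)
```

View pics/cr1.png

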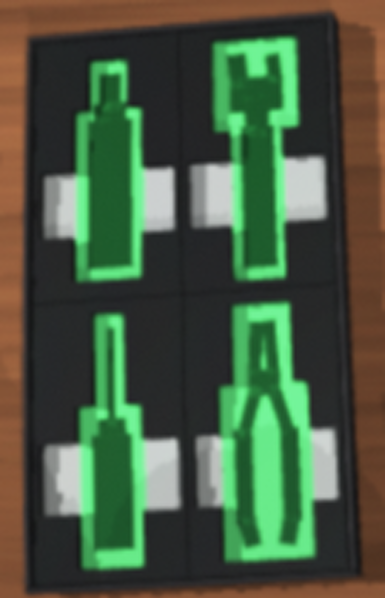

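View pics/cr2.png

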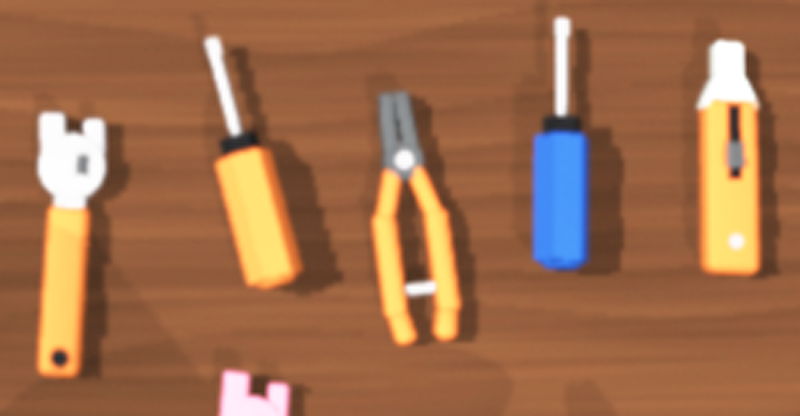

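The crops confirm it. The pockets are knife top-left, wrench top-right, screwdriver bottom-left and cutters bottom-right, all with heads up. The orange wrench, screwdriver, cutters and knife stand with the blue screwdriver between the cutters and the knife.

Run:
```python
from h import *
c=load('top0')
o2=lambda p:(np.array(p)+.5)/3.2-.5+[275,210]
o1=lambda p:(np.array(p)+.5)/2.85-.5+[125,155]
T={'wrench':((73,117),(58,375),.013),'sd':((212,38),(272,282),.016),'cut':((394,93),(425,342),.014),'knife':((728,42),(732,272),.018),'bluesd':((562,18),(560,266),.016)}
for k,(a,b,z) in T.items():
    a=world(c,o2(a),z)[0];b=world(c,o2(b),z)[0]
    d=a-b; m=(a+b)/2; u=d/np.linalg.norm(d); g=m-.025*u
    print(k,'len',np.linalg.norm(d).round(3),'mid',m.round(3)[:2],'grip',g.round(3)[:2],'yaw',np.arctan2(d[1],d[0]).round(3))
co=world(c,o1([(28,38),(332,15),(360,578),(27,592)]),.022)
print('rim',co.round(3).tolist(),'mean',co.mean(0).round(3))
N={'knife':[(44,178),(173,170),(175,230),(44,238)],'wrench':[(192,165),(325,157),(328,217),(192,227)],'sd':[(45,445),(178,438),(181,508),(46,515)],'cut':[(198,436),(334,429),(339,499),(197,507)]}
for k,p in N.items():
    w=world(c,o1(p),.019); e=(w[0]+w[3]-w[1]-w[2])/2; print(k,'notch',w.mean(0).round(3),np.linalg.norm(e).round(3),'yaw',(np.arctan2(e[1],e[0])-np.pi/2).round(3))
# pocket far/near ends at foam top
E={'knife':[(109,62),(109,280)],'wrench':[(255,40),(259,278)],'sd':[(110,315),(112,566)],'cut':[(261,305),(271,560)]}
for k,p in E.items():
    w=world(c,o1(p),.012); d=w[0]-w[1]; print(k,'ends mid',w.mean(0).round(3),np.linalg.norm(d).round(3),np.arctan2(d[1],d[0]).round(3))
z=lambda p:world(c,[p])[0].round(3)
print('depth chk',z((296,300)),z((353,277)),z((503,270)),z((320,200)), z((190,165)))
```

```text
wrench len 0.152 mid [ 0.49  -0.026] grip [ 0.465 -0.024] yaw -0.065
sd len 0.15 mid [ 0.539 -0.13 ] grip [ 0.515 -0.135] yaw 0.21
cut len 0.148 mid [ 0.504 -0.228] grip [ 0.479 -0.23 ] yaw 0.075
knife len 0.14 mid [ 0.535 -0.424] grip [ 0.51  -0.422] yaw -0.075
bluesd len 0.15 mid [ 0.547 -0.321] grip [ 0.522 -0.319] yaw -0.079
rim [[0.729, 0.295, 0.022], [0.74, 0.079, 0.022], [0.36, 0.055, 0.022], [0.35, 0.274, 0.022]] mean [0.545 0.176 0.022]
knife notch [0.609 0.231 0.019] 0.091 yaw 0.041
wrench notch [0.615 0.127 0.019] 0.092 yaw 0.049
sd notch [0.425 0.22  0.019] 0.091 yaw 0.05
cut notch [0.43  0.117 0.019] 0.092 yaw 0.047
knife ends mid [0.635 0.234 0.012] 0.156 0.056
wrench ends mid [0.642 0.131 0.012] 0.17 0.048
sd ends mid [0.45  0.224 0.012] 0.166 0.047
cut ends mid [0.455 0.12  0.012] 0.168 0.06
depth chk [ 0.464 -0.027  0.015] [ 0.504 -0.134  0.027] [ 0.513 -0.422  0.018] [ 0.661 -0.075 -0.002] [0.732 0.182 0.021]
```

```bash
cat >> h.py <<'E'
def go(x,y,z,psi):
    """turn (about tool z) and then shift in turned tool axes to reach TCP x,y,z with tool heading psi"""
    o=ctrl.get_obs(); p=np.array(o['ee_pos']); yaw=o['eef_rot'][2]
    d=(np.pi+psi-yaw+np.pi)%(2*np.pi)-np.pi
    w=np.array([x,y,z])-p; a=np.pi+psi
    s=[np.cos(a)*w[0]+np.sin(a)*w[1], np.sin(a)*w[0]-np.cos(a)*w[1], -w[2]]
    print('at',p.round(4),'yaw-pi',round((yaw)%(2*np.pi)-np.pi,3),'turn z',round(-d,3),'shift',np.round(s,4),'t',round(o['time_s'],2))
E
python3 -c "
from h import *
go(.465,-.024,.205,-.065); go(.465,-.024,.12,-.065)"
```

```text
at [0.1822 0.5187 0.205 ] yaw-pi -0.338 turn z -0.273 shift [-0.3175 -0.5232  0.    ] t 0.15
at [0.1822 0.5187 0.205 ] yaw-pi -0.338 turn z -0.273 shift [-0.3175 -0.5232  0.085 ] t 0.15
```

Emit:
servo_tool --pt "100 0 0 0 0 0 -0.137" --pt "100 0 0 0 0 0 -0.136" --pt "100 -0.0227 -0.0374 0 0 0 0" --pt "100 -0.0227 -0.0374 0 0 0 0" --pt "100 -0.0227 -0.0374 0 0 0 0" --pt "100 -0.0227 -0.0374 0 0 0 0" --pt "100 -0.0227 -0.0374 0 0 0 0" --pt "100 -0.0227 -0.0374 0 0 0 0" --force 30

```text
time_s: 1.15
ee_pos: [0.304, 0.2848, 0.2054]
eef_rot: [3.142, 0.0, 3.077]
force: [-0.3, 0.5, 0.1]
grip_width: 0.094
grip_force: 0.0
```

Emit:
servo_tool --pt "100 -0.0227 -0.0374 0 0 0 0" --pt "100 -0.0227 -0.0374 0 0 0 0" --pt "100 -0.0227 -0.0374 0 0 0 0" --pt "100 -0.0227 -0.0374 0.02 0 0 0" --pt "100 -0.0227 -0.0374 0.02 0 0 0" --pt "100 -0.0227 -0.0374 0.02 0 0 0" --pt "100 -0.0227 -0.0374 0.025 0 0 0" --pt "100 -0.0227 -0.0374 0 0 0 0"

```text
time_s: 2.15
ee_pos: [0.465, -0.0255, 0.1187]
eef_rot: [3.141, -0.003, 3.077]
force: [0.7, 0.6, 1.6]
grip_width: 0.0944
grip_force: 0.0
```

```bash
python3 -c "
from h import *
go(.465,-.024,.004,-.065)
cam('wrist','w1')"
```

```text
at [ 0.465  -0.0255  0.1187] yaw-pi -0.065 turn z 0.0 shift [1.000e-04 1.500e-03 1.147e-01] t 2.15
```

View pics/w1.png

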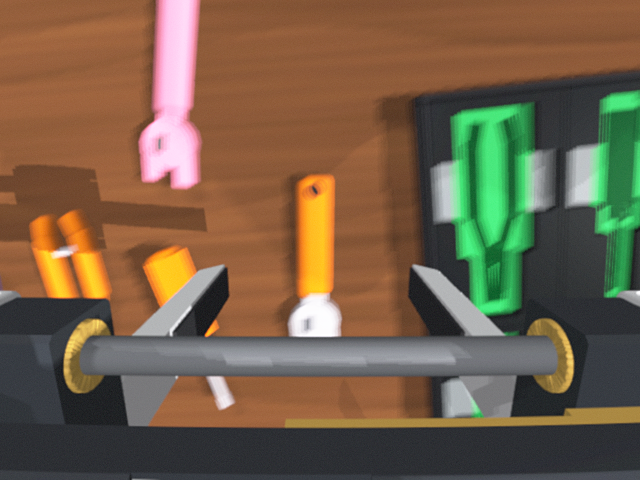

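The wrench handle is centred between the open fingers, with its tail at (314,176). The left finger tip is above the screwdriver handle at (170,265) and needs a clearance check.

```bash
python3 -c "
from h import *
c=load('w1')
print(world(c,[(314,176),(316,285),(298,285),(333,285)],.013).round(4)); print(world(c,[(170,265),(185,255),(150,268)],.016).round(4))
print('cutters tails',world(c,[(42,220),(70,214)],.014).round(4))
print('cut notch',world(c,[(433,165),(553,150),(555,208),(433,220)],.019).mean(0).round(4))"
```

```text
[[ 0.416  -0.0266  0.013 ]
 [ 0.5054 -0.031   0.013 ]
 [ 0.5045 -0.046   0.013 ]
 [ 0.5064 -0.0169  0.013 ]]
[[ 0.4795 -0.1488  0.016 ]
 [ 0.4719 -0.1352  0.016 ]
 [ 0.481  -0.1657  0.016 ]]
cutters tails [[ 0.4358 -0.249   0.014 ]
 [ 0.4325 -0.2245  0.014 ]]
cut notch [0.4321 0.1112 0.019 ]
```

Emit:
servo_tool --pt "70 0 -0.001 0.035 0 0 0" --pt "70 0 0 0.035 0 0 0" --pt "70 0 0 0.03 0 0 0" --pt "70 0 0 0.014 0 0 0" --pt "0 0 0 0 0 0 0" --pt "0 0 0 0 0 0 0" --pt "0 0 0 0 0 0 0" --pt "0 0 0 0 0 0 0"

```text
time_s: 3.2
ee_pos: [0.4657, -0.0252, 0.007]
eef_rot: [-3.142, 0.001, 3.077]
force: [-0.3, 0.6, 0.8]
grip_width: 0.029
grip_force: 0.0
```

Emit:
servo_tool --pt "0 0 0 0 0 0 0" --pt "0 0 0 0 0 0 0" --pt "0 0 0 -0.02 0 0 0" --pt "0 0 0 -0.03 0 0 0" --pt "0 0 0 -0.03 0 0 0" --pt "0 0 0 0 0 0 0" --pt "0 0 0 0 0 0 0" --pt "0 0 0 0 0 0 0"

```text
time_s: 4.2
ee_pos: [0.4648, -0.0251, 0.0852]
eef_rot: [3.141, -0.002, 3.077]
force: [0.5, 0.1, -1.8]
grip_width: 0.0234
grip_force: 30.0
```

```bash
python3 -c "
from h import *
go(.6155,.128,.084,.05)
cam('top','t1');cam('wrist','w2')
a=cv2.imread('pics/t1.png')[140:380,125:405];b=cv2.imread('pics/w2.png')
a=cv2.resize(a,None,fx=1.428,fy=1.428); b=cv2.resize(b,(400,300))
cv2.imwrite('pics/m1.png',np.hstack([a,np.vstack([b,np.zeros((a.shape[0]-300,400,3),np.uint8)])]))"
```

```text
at [ 0.4648 -0.0251  0.0852] yaw-pi -0.065 turn z -0.115 shift [-0.1582  0.1454  0.0012] t 4.2
```

View pics/m1.png

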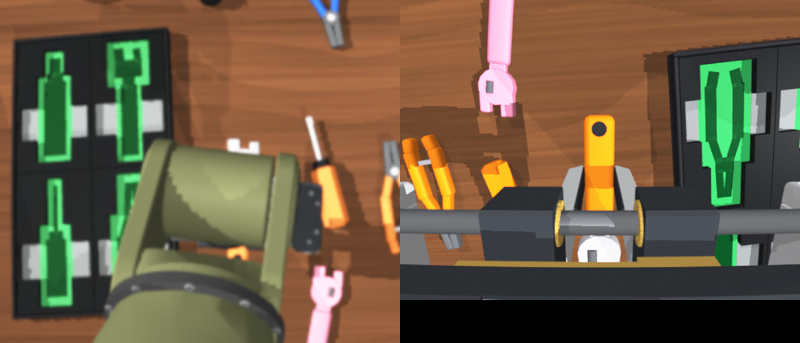

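```bash
python3 -c "
from h import *
w=load('w2');t=load('t1')
print('wrist tail end',world(w,[(319,184),(318.5,207)],.091).round(4))
print('top head tips',world(t,np.array([(243,139),(229,141),(258,141)])/1.428+[125,140],.091).round(4))
print('top tail',world(t,np.array([(237,256)])/1.428+[125,140],.091).round(4))
b=cv2.imread('pics/w2.png'); 
f=lambda p:((np.array(p)-[400,0])*1.6)
print('cut notch',world(w,f([(686,98),(763,93),(766,130),(687,138)]),.019).round(4), world(w,f([(686,98),(763,93),(766,130),(687,138)]),.019).mean(0).round(4))
"
```

```text
wrist tail end [[ 0.4135 -0.0224  0.091 ]
 [ 0.4245 -0.0234  0.091 ]]
top head tips [[ 0.5667 -0.0302  0.091 ]
 [ 0.5645 -0.0132  0.091 ]
 [ 0.5639 -0.0484  0.091 ]]
top tail [[ 0.4261 -0.0221  0.091 ]]
cut notch [[0.4072 0.0706 0.019 ]
 [0.4067 0.1541 0.019 ]
 [0.4472 0.1612 0.019 ]
 [0.4506 0.0724 0.019 ]] [0.4279 0.1146 0.019 ]
```

Emit:
servo_tool --pt "0 0 0 0 0 0 -0.115" --pt "0 -0.0315 0.0288 0 0 0 0" --pt "0 -0.0315 0.0288 0 0 0 0" --pt "0 -0.0315 0.0288 0 0 0 0" --pt "0 -0.0315 0.0288 0 0 0 0" --pt "0 -0.0315 0.0288 0 0 0 0" --pt "0 0 0 0.025 0 0 0" --pt "0 0 0 0.02 0 0 0"

```text
time_s: 5.3
ee_pos: [0.6149, 0.1267, 0.0394]
eef_rot: [-3.141, -0.002, -3.091]
force: [-0.0, -0.1, -2.7]
grip_width: 0.0236
grip_force: 30.0
```

```bash
python3 -c "
from h import *
go(.615,.127,.017,.05)
c=cam('wrist','w3')"
```

```text
at [0.6149 0.1267 0.0394] yaw-pi 0.051 turn z 0.001 shift [-0.0001  0.0003  0.0224] t 5.3
```

View pics/w3.png

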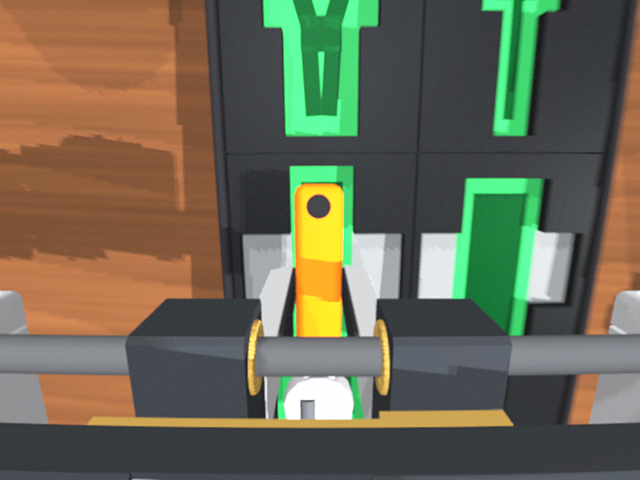

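The wrench tail (319,184) hangs over its own pocket, which spans u 291–353 with its tail end at v=167. Now the numbers.

```bash
python3 -c "
from h import *
c=load('w3')
print('pocket',world(c,[(291,200),(352,200),(321,167)],.019).round(4)); print('tool',world(c,[(295,200),(344,200),(319,184)],.045).round(4))
print('other notches kn',world(c,[(421,233),(568,233),(573,303),(421,303)],.019).mean(0).round(4),'pocket ends cut',world(c,[(321,135)],.019).round(4),'sd',world(c,[(514,135)],.019).round(4), 'knife',world(c,[(505,179)],.019).round(4))
"
```

```text
pocket [[0.5751 0.1086 0.019 ]
 [0.5734 0.1423 0.019 ]
 [0.5563 0.1242 0.019 ]]
tool [[0.5717 0.1123 0.045 ]
 [0.5705 0.1359 0.045 ]
 [0.5635 0.1235 0.045 ]]
other notches kn [0.6091 0.2293 0.019 ] pocket ends cut [[0.5396 0.1234 0.019 ]] sd [[0.5338 0.2269 0.019 ]] knife [[0.5574 0.2257 0.019 ]]
```

Emit:
servo_tool --pt "0 -0.001 0.001 0.007 0 0 0" --pt "0 0 0 0.007 0 0 0" --pt "0 0 0 0.006 0 0 0" --pt "0 0 0 0.003 0 0 0" --pt "0 0 0 0 0 0 0" --pt "0 0 0 0 0 0 0" --pt "0 0 0 0 0 0 0" --pt "0 0 0 0 0 0 0"

```text
time_s: 6.35
ee_pos: [0.6165, 0.1276, 0.0186]
eef_rot: [3.142, 0.0, -3.091]
force: [0.4, -0.2, -2.4]
grip_width: 0.0237
grip_force: 30.0
```

Emit:
servo_tool --pt "0 0 0 0.001 0 0 0" --pt "0 0 0 0 0 0 0" --pt "0 0 0 0.001 0 0 0" --pt "0 0 0 0 0 0 0" --pt "0 0 0 0 0 0 0" --pt "0 0 0 0 0 0 0" --pt "0 0 0 0 0 0 0" --pt "0 0 0 0 0 0 0"

```text
time_s: 7.35
ee_pos: [0.6165, 0.1276, 0.0168]
eef_rot: [3.142, 0.0, -3.091]
force: [-2.9, -0.6, 5.5]
grip_width: 0.0236
grip_force: 30.0
```

Emit:
servo_tool --pt "38 0 0 0 0 0 0" --pt "38 0 0 0 0 0 0" --pt "38 0 0 0 0 0 0" --pt "38 0 0 -0.015 0 0 0" --pt "38 0 0 -0.025 0 0 0" --pt "38 0 0 -0.035 0 0 0" --pt "70 0 0 -0.025 0 0 0" --pt "70 0 0 0 0 0 0"

```text
time_s: 8.35
ee_pos: [0.6175, 0.1278, 0.1192]
eef_rot: [3.141, 0.004, -3.091]
force: [-0.9, 0.4, -0.1]
grip_width: 0.0521
grip_force: 0.0
```

```bash
python3 -c "
from h import *
go(.515,-.135,.1,.21)
cam('wrist','w4')"
```

```text
at [0.6175 0.1278 0.1192] yaw-pi 0.05 turn z -0.16 shift [ 0.155  -0.2357  0.0192] t 8.35
```

View pics/w4.png

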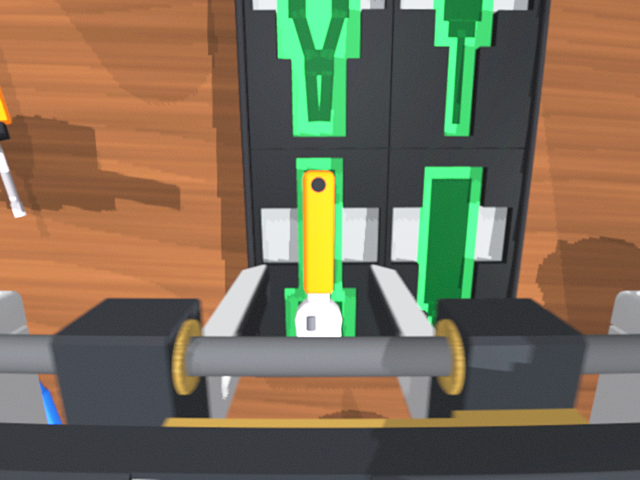

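The wrench is seated in its pocket, with its tail at (318,172) and green margin all round. The screwdriver is next.

Emit:
servo_tool --pt "70 0 0 0 0 0 -0.16" --pt "70 0.0258 -0.0393 0 0 0 0" --pt "70 0.0258 -0.0393 0 0 0 0" --pt "70 0.0258 -0.0393 0 0 0 0" --pt "70 0.0258 -0.0393 0 0 0 0" --pt "70 0.0258 -0.0393 0 0 0 0" --pt "70 0.0258 -0.0393 0.02 0 0 0" --pt "70 0 0 0 0 0 0"

```text
time_s: 9.4
ee_pos: [0.5122, -0.1372, 0.0943]
eef_rot: [3.14, -0.003, -2.935]
force: [-0.1, 0.7, -0.0]
grip_width: 0.066
grip_force: 0.0
```

```bash
python3 -c "
from h import *
go(.515,-.135,.006,.21)
c=cam('wrist','w5')
hsv=cv2.cvtColor(c['pixels'],cv2.COLOR_RGB2HSV)
m=cv2.inRange(hsv,(8,150,150),(24,255,255))
n,l,s,ce=cv2.connectedComponentsWithStats(m)
for i in range(1,n):
  if s[i,4]>300:
    p=np.argwhere(l==i)[:,::-1].astype(float); r=cv2.minAreaRect(p.astype(np.float32)); w=world(c,cv2.boxPoints(r),.02); print(s[i],w[:,:2].round(3).tolist())
"
```

```text
at [ 0.5122 -0.1372  0.0943] yaw-pi 0.207 turn z -0.003 shift [-0.0032  0.0015  0.0883] t 9.4
[    0     0   552   336 61745] [[0.419, -0.398], [0.275, -0.267], [0.472, 0.051], [0.685, -0.069]]
[ 497  120   85   54 1281] [[0.423, -0.031], [0.386, -0.031], [0.388, 0.02], [0.425, 0.022]]
[416 156 109  32 742] [[0.442, -0.085], [0.429, -0.085], [0.428, -0.007], [0.441, -0.005]]
[   0  168   48  141 3799] [[0.502, -0.369], [0.495, -0.336], [0.602, -0.331], [0.61, -0.368]]
[  94  172   98  152 5266] [[0.508, -0.32], [0.48, -0.263], [0.588, -0.219], [0.621, -0.282]]
[436 301  30  33 327] [[0.535, -0.043], [0.525, -0.035], [0.546, -0.008], [0.557, -0.016]]
[  199   378   427    49 11670] [[0.637, -0.209], [0.569, 0.129], [0.612, 0.149], [0.682, -0.203]]
```

Emit:
servo_tool --pt "70 -0.003 0.0015 0.03 0 0 0" --pt "70 0 0 0.03 0 0 0" --pt "70 0 0 0.02 0 0 0" --pt "70 0 0 0.007 0 0 0" --pt "70 0 0 0 0 0 0" --pt "0 0 0 0 0 0 0" --pt "0 0 0 0 0 0 0" --pt "0 0 0 0 0 0 0"

```text
time_s: 10.45
ee_pos: [0.5171, -0.1333, 0.0099]
eef_rot: [-3.141, 0.001, -2.931]
force: [0.4, -0.5, 0.5]
grip_width: 0.0393
grip_force: 0.1
```

Emit:
servo_tool --pt "0 0 0 0 0 0 0" --pt "0 0 0 0 0 0 0" --pt "0 0 0 0 0 0 0" --pt "0 0 0 0 0 0 0" --pt "0 0 0 0 0 0 0" --pt "0 0 0 0 0 0 0" --pt "0 0 0 0 0 0 0" --pt "0 0 0 0 0 0 0"

```text
time_s: 11.45
ee_pos: [0.5171, -0.1334, 0.0097]
eef_rot: [-3.141, 0.0, -2.931]
force: [-0.7, -1.0, 5.3]
grip_width: 0.031
grip_force: 29.9
```

Emit:
servo_tool --pt "0 0 0 -0.015 0 0 0" --pt "0 0 0 -0.02 0 0 0" --pt "0 0 0 -0.025 0 0 0" --pt "0 0 0 -0.02 0 0 0" --pt "0 0 0 0 0 0 0" --pt "0 0 0 0 0 0 0" --pt "0 0 0 0 0 0 0" --pt "0 0 0 0 0 0 0"

```text
time_s: 12.45
ee_pos: [0.5167, -0.1331, 0.0888]
eef_rot: [3.141, -0.001, -2.931]
force: [-0.3, 0.3, -0.1]
grip_width: 0.0309
grip_force: 29.9
```

```bash
python3 -c "
from h import *
go(.4245,.2205,.088,.05)
c=cam('wrist','w6')"
```

```text
at [ 0.5167 -0.1331  0.0888] yaw-pi 0.21 turn z 0.16 shift [0.0744 0.3578 0.0008] t 12.45
```

View pics/w6.png

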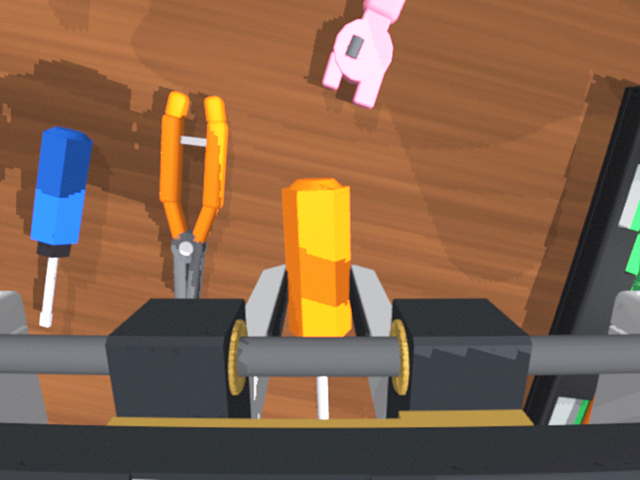

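The screwdriver is held, with its tail at (316,182) and the shank straight at (322,395). The cutters and the blue screwdriver are undisturbed.

```bash
python3 -c "
from h import *
c=load('w6')
w=world(c,[(317,188),(322,300),(316,180)],.107);print(w.round(4)); R=lambda p:((p[0]-.5167)*np.cos(.21)+(p[1]+.1331)*np.sin(.21), -(p[0]-.5167)*np.sin(.21)+(p[1]+.1331)*np.cos(.21))
print([np.round(R(p),4) for p in w])
w=world(c,[(322,410)],.093);print('shank',np.round(R(w[0]),4))
g=world(c,[(191,105)],.014)-world(c,[(186,249)],.014); print('cutters tail,pivot',world(c,[(195,96),(186,249)],.014).round(4),np.arctan2(-g[0,1],-g[0,0]))
"
```

```text
[[ 0.4671 -0.1451  0.107 ]
 [ 0.5185 -0.1318  0.107 ]
 [ 0.4637 -0.1463  0.107 ]]
[array([-0.051 , -0.0014]), array([0.0021, 0.0009]), array([-0.0545, -0.0018])]
shank [0.0743 0.0012]
cutters tail,pivot [[ 0.4326 -0.2357  0.014 ]
 [ 0.5384 -0.2277  0.014 ]] 0.09815897274033623
```

Emit:
servo_tool --pt "0 0 0 0 0 0 0.16" --pt "0 0.008 0.0398 0 0 0 0" --pt "0 0.008 0.0398 0 0 0 0" --pt "0 0.008 0.0398 0 0 0 0" --pt "0 0.008 0.0398 0 0 0 0" --pt "0 0.008 0.0398 0 0 0 0" --pt "0 0.008 0.0398 0 0 0 0" --pt "0 0.008 0.0398 0 0 0 0"

```text
time_s: 13.5
ee_pos: [0.4465, 0.1435, 0.0894]
eef_rot: [-3.142, -0.0, -3.091]
force: [0.8, -0.3, -0.4]
grip_width: 0.0305
grip_force: 29.9
```

Emit:
servo_tool --pt "0 0.008 0.0396 0 0 0 0" --pt "0 0.008 0.0396 0 0 0 0" --pt "0 0 0 0 0 0 0" --pt "0 0 0 0.02 0 0 0" --pt "0 0 0 0.02 0 0 0" --pt "0 0 0 0.008 0 0 0" --pt "0 0 0 0 0 0 0" --pt "0 0 0 0 0 0 0"

```text
time_s: 14.5
ee_pos: [0.4274, 0.2205, 0.0421]
eef_rot: [3.141, 0.001, -3.092]
force: [-0.3, 0.0, -0.1]
grip_width: 0.0309
grip_force: 29.9
```

```bash
python3 -c "
from h import *
go(.4265,.2205,.02,.05)
c=cam('wrist','w7')"
```

```text
at [0.4274 0.2205 0.0421] yaw-pi 0.05 turn z 0.0 shift [0.0009 0.0001 0.0221] t 14.5
```

View pics/w7.png

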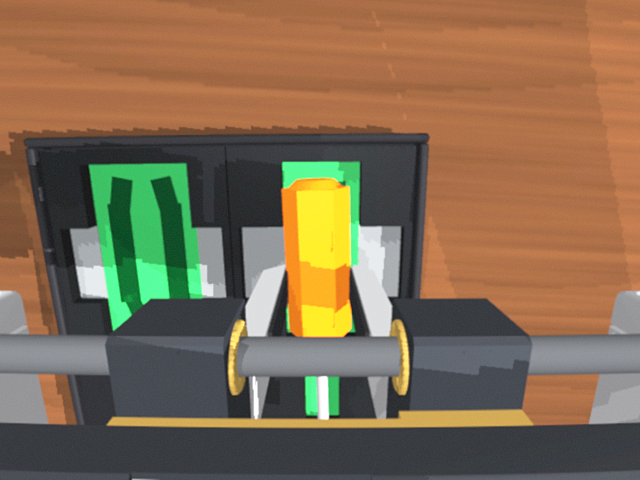

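The screwdriver tail (317,182) sits over its pocket (u 283–360, tail edge v=162), and the shank (323,395) is centred in its slot. Lowering.

Emit:
servo_tool --pt "0 0.001 0.001 0.007 0 0 0" --pt "0 0 0 0.007 0 0 0" --pt "0 0 0 0.004 0 0 0" --pt "0 0 0 0.002 0 0 0" --pt "0 0 0 0.001 0 0 0" --pt "0 0 0 0 0 0 0" --pt "0 0 0 0 0 0 0" --pt "0 0 0 0 0 0 0"

```text
time_s: 15.55
ee_pos: [0.426, 0.2215, 0.0205]
eef_rot: [3.142, 0.0, -3.091]
force: [-0.1, 0.3, -0.8]
grip_width: 0.0307
grip_force: 29.9
```

Emit:
servo_tool --pt "0 0 0 0.001 0 0 0" --pt "0 0 0 0 0 0 0" --pt "0 0 0 0 0 0 0" --pt "0 0 0 0 0 0 0" --pt "0 0 0 0 0 0 0" --pt "0 0 0 0 0 0 0" --pt "0 0 0 0 0 0 0" --pt "0 0 0 0 0 0 0"

```text
time_s: 16.55
ee_pos: [0.4261, 0.2215, 0.0197]
eef_rot: [3.141, 0.0, -3.091]
force: [-1.3, -1.3, 5.6]
grip_width: 0.0306
grip_force: 29.9
```

Emit:
servo_tool --pt "48 0 0 0 0 0 0" --pt "48 0 0 0 0 0 0" --pt "48 0 0 0 0 0 0" --pt "48 0 0 -0.015 0 0 0" --pt "48 0 0 -0.025 0 0 0" --pt "48 0 0 -0.035 0 0 0" --pt "75 0 0 -0.025 0 0 0" --pt "75 0 0 0 0 0 0"

```text
time_s: 17.55
ee_pos: [0.4268, 0.2219, 0.1218]
eef_rot: [3.14, 0.004, -3.091]
force: [-0.2, 0.6, -1.1]
grip_width: 0.0612
grip_force: 0.0
```

```bash
python3 -c "
from h import *
go(.480,-.231,.1,.085)
c=cam('wrist','w8')"
```

```text
at [0.4268 0.2219 0.1218] yaw-pi 0.05 turn z -0.035 shift [-0.0145 -0.4558  0.0218] t 17.55
```

View pics/w8.png

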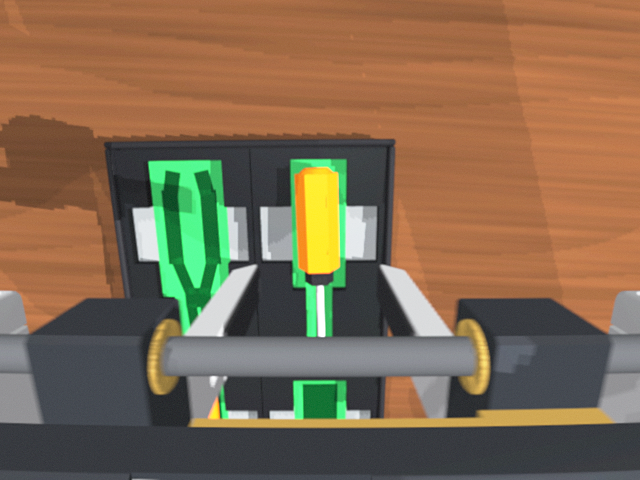

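The screwdriver is seated, with its handle (318,220) inside the pocket and its shank in the slot. On to the cutters.

Emit:
servo_tool --pt "75 0 0 0 0 0 -0.035" --pt "75 -0.0013 -0.0414 0 0 0 0" --pt "75 -0.0013 -0.0414 0 0 0 0" --pt "75 -0.0013 -0.0414 0 0 0 0" --pt "75 -0.0013 -0.0414 0 0 0 0" --pt "75 -0.0013 -0.0414 0 0 0 0" --pt "75 -0.0013 -0.0414 0 0 0 0" --pt "75 -0.0013 -0.0414 0 0 0 0"

```text
time_s: 18.6
ee_pos: [0.4593, -0.0678, 0.1186]
eef_rot: [3.141, -0.002, -3.055]
force: [0.8, 0.9, 0.5]
grip_width: 0.0707
grip_force: 0.0
```

Emit:
servo_tool --pt "75 -0.0013 -0.0414 0 0 0 0" --pt "75 -0.0013 -0.0414 0 0 0 0" --pt "75 -0.0013 -0.0414 0 0 0 0" --pt "75 -0.0013 -0.0414 0 0 0 0" --pt "75 0 0 0.02 0 0 0" --pt "75 0 0 0.02 0 0 0" --pt "75 0 0 0 0 0 0" --pt "75 0 0 0 0 0 0"

```text
time_s: 19.6
ee_pos: [0.4791, -0.231, 0.0797]
eef_rot: [3.142, -0.0, -3.056]
force: [0.2, 0.2, 0.1]
grip_width: 0.0705
grip_force: 0.0
```

```bash
python3 -c "
from h import *
go(.480,-.231,.006,.085)
c=cam('wrist','w9')"
```

```text
at [ 0.4791 -0.231   0.0797] yaw-pi 0.086 turn z 0.001 shift [-0.0009 -0.      0.0737] t 19.6
```

View pics/w9.png

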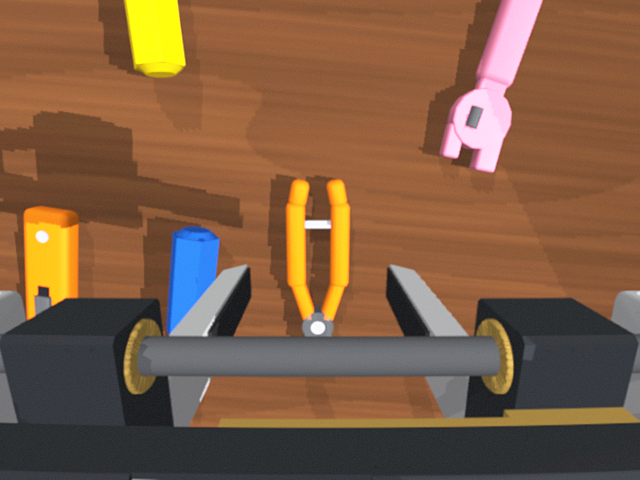

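The cutters are centred and straight between the fingers, with tails at (300,185) and (336,185). The blue handle at (195,265) is near the left finger, so I'll narrow the opening before going down.

```bash
python3 -c "
from h import *
c=load('w9')
print('blue edge',world(c,[(218,240),(212,300)],.016).round(4),'cut tail',world(c,[(318,182)],.014).round(4),'handles',world(c,[(287,260),(349,260)],.010).round(4))
k=world(c,[(50,209),(75,240),(78,225)],.018);print('knife tail',k.round(4))"
```

```text
blue edge [[ 0.4776 -0.3016  0.016 ]
 [ 0.5224 -0.305   0.016 ]] cut tail [[ 0.4323 -0.2362  0.014 ]] handles [[ 0.4896 -0.2535  0.01  ]
 [ 0.4858 -0.2094  0.01  ]]
knife tail [[ 0.4652 -0.417   0.018 ]
 [ 0.4856 -0.4009  0.018 ]
 [ 0.4747 -0.3981  0.018 ]]
```

Emit:
servo_tool --pt "64 -0.001 0 0.02 0 0 0" --pt "64 0 0 0.02 0 0 0" --pt "64 0 0 0.02 0 0 0" --pt "64 0 0 0.0135 0 0 0" --pt "64 0 0 0 0 0 0" --pt "30 0 0 0 0 0 0" --pt "30 0 0 0 0 0 0" --pt "30 0 0 0 0 0 0"

```text
time_s: 20.65
ee_pos: [0.4803, -0.2312, 0.0067]
eef_rot: [-3.141, 0.001, -3.056]
force: [-0.1, 0.5, 5.5]
grip_width: 0.0429
grip_force: 30.0
```

Emit:
servo_tool --pt "30 0 0 0 0 0 0" --pt "30 0 0 0 0 0 0" --pt "30 0 0 0 0 0 0" --pt "30 0 0 0 0 0 0" --pt "30 0 0 0 0 0 0" --pt "30 0 0 0 0 0 0" --pt "30 0 0 0 0 0 0" --pt "30 0 0 0 0 0 0"

```text
time_s: 21.65
ee_pos: [0.4804, -0.2312, 0.0067]
eef_rot: [-3.141, 0.001, -3.056]
force: [-0.9, 1.2, 6.5]
grip_width: 0.0434
grip_force: 30.0
```

Emit:
servo_tool --pt "30 0 0 -0.015 0 0 0" --pt "30 0 0 -0.025 0 0 0" --pt "30 0 0 -0.025 0 0 0" --pt "30 0 0 -0.015 0 0 0" --pt "30 0 0 0 0 0 0.035" --pt "30 0 0 0 0 0 0" --pt "30 0 0 0 0 0 0" --pt "30 0 0 0 0 0 0"

```text
time_s: 22.65
ee_pos: [0.4798, -0.2309, 0.0854]
eef_rot: [3.141, -0.001, -3.091]
force: [-0.1, 0.0, -2.8]
grip_width: 0.0437
grip_force: 30.0
```

```bash
python3 -c "
from h import *
go(.428,.1165,.04,.05)"
```

```text
at [ 0.4798 -0.2309  0.0854] yaw-pi 0.05 turn z 0.0 shift [0.0343 0.3495 0.0454] t 22.65
```

Emit:
servo_tool --pt "30 0.0038 0.0388 0 0 0 0" --pt "30 0.0038 0.0388 0 0 0 0" --pt "30 0.0038 0.0388 0 0 0 0" --pt "30 0.0038 0.0388 0 0 0 0" --pt "30 0.0038 0.0388 0 0 0 0" --pt "30 0.0038 0.0388 0 0 0 0" --pt "30 0.0038 0.0388 0 0 0 0" --pt "30 0.0038 0.0388 0 0 0 0"

```text
time_s: 23.65
ee_pos: [0.4337, 0.0787, 0.0859]
eef_rot: [-3.142, -0.0, -3.091]
force: [0.8, -0.6, -0.7]
grip_width: 0.0435
grip_force: 30.0
```

Emit:
servo_tool --pt "30 0.0038 0.0388 0 0 0 0" --pt "30 0 0 0 0 0 0" --pt "30 0 0 0.02 0 0 0" --pt "30 0 0 0.015 0 0 0" --pt "30 0 0 0.01 0 0 0" --pt "30 0 0 0 0 0 0" --pt "30 0 0 0 0 0 0" --pt "30 0 0 0 0 0 0"

```text
time_s: 24.65
ee_pos: [0.4286, 0.1161, 0.0414]
eef_rot: [3.141, 0.001, -3.091]
force: [0.2, -0.5, -0.5]
grip_width: 0.0435
grip_force: 30.0
```

```bash
python3 -c "
from h import *
go(.428,.1165,.0167,.05)
c=cam('wrist','w10')"
```

```text
at [0.4286 0.1161 0.0414] yaw-pi 0.05 turn z 0.0 shift [0.0006 0.0004 0.0247] t 24.65
```

View pics/w10.png

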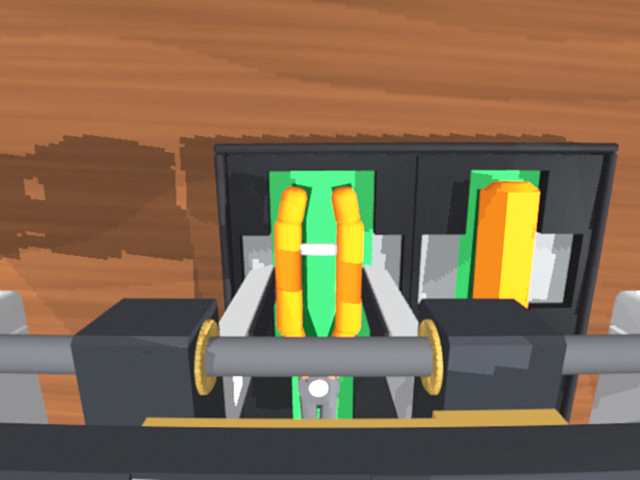

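The cutters (handles u 276–362, jaws at 319,400) hang over their pocket (u 270–374, jaw slot u 292–353), about 1–2 mm to the left. I'll nudge +y while lowering.

Emit:
servo_tool --pt "30 0 0.0015 0.008 0 0 0" --pt "30 0 0 0.007 0 0 0" --pt "30 0 0 0.004 0 0 0" --pt "30 0 0 0.002 0 0 0" --pt "30 0 0 0.002 0 0 0" --pt "30 0 0 0 0 0 0" --pt "30 0 0 0 0 0 0" --pt "30 0 0 0 0 0 0"

```text
time_s: 25.7
ee_pos: [0.4283, 0.1176, 0.018]
eef_rot: [3.142, 0.0, -3.091]
force: [-0.3, -0.7, -1.8]
grip_width: 0.0435
grip_force: 30.0
```

Emit:
servo_tool --pt "30 0 0 0.0015 0 0 0" --pt "30 0 0 0 0 0 0" --pt "30 0 0 0 0 0 0" --pt "30 0 0 0 0 0 0" --pt "30 0 0 0 0 0 0" --pt "30 0 0 0 0 0 0" --pt "30 0 0 0 0 0 0" --pt "30 0 0 0 0 0 0"

```text
time_s: 26.7
ee_pos: [0.4283, 0.1176, 0.0167]
eef_rot: [3.142, 0.0, -3.091]
force: [-1.6, -0.3, 5.5]
grip_width: 0.0437
grip_force: 30.0
```

Emit:
servo_tool --pt "60 0 0 0 0 0 0" --pt "60 0 0 0 0 0 0" --pt "60 0 0 0 0 0 0" --pt "60 0 0 -0.015 0 0 0" --pt "60 0 0 -0.025 0 0 0" --pt "60 0 0 -0.035 0 0 0" --pt "68 0 0 -0.025 0 0 0" --pt "68 0 0 0 0 0 0.125"

```text
time_s: 27.7
ee_pos: [0.4292, 0.1178, 0.1193]
eef_rot: [3.14, 0.004, 3.065]
force: [-0.3, -0.0, -0.8]
grip_width: 0.0639
grip_force: 0.0
```

```bash
python3 -c "
from h import *
cam('wrist','w11')
go(.510,-.422,.08,-.075)"
```

```text
at [0.4288 0.1177 0.1183] yaw-pi -0.085 turn z -0.01 shift [-0.1215 -0.5321  0.0383] t 27.75
```

Emit:
servo_tool --pt "68 -0.0093 -0.0409 0 0 0 0" --pt "68 -0.0093 -0.0409 0 0 0 0" --pt "68 -0.0093 -0.0409 0 0 0 0" --pt "68 -0.0093 -0.0409 0 0 0 0" --pt "68 -0.0093 -0.0409 0 0 0 0" --pt "68 -0.0093 -0.0409 0 0 0 0" --pt "68 -0.0093 -0.0409 0 0 0 0" --pt "68 -0.0093 -0.0409 0 0 0 0"

```text
time_s: 28.75
ee_pos: [0.4779, -0.2157, 0.1171]
eef_rot: [-3.142, 0.0, 3.069]
force: [0.4, 0.6, 0.8]
grip_width: 0.0638
grip_force: 0.0
```

Emit:
servo_tool --pt "68 -0.0093 -0.0409 0 0 0 0" --pt "68 -0.0093 -0.0409 0 0 0 0" --pt "68 -0.0093 -0.0409 0 0 0 0" --pt "68 -0.0093 -0.0409 0 0 0 0" --pt "68 -0.0093 -0.0409 0 0 0 0" --pt "68 0 0 0.02 0 0 0" --pt "68 0 0 0.02 0 0 0" --pt "68 0 0 0 0 0 0"

```text
time_s: 29.75
ee_pos: [0.5084, -0.42, 0.0744]
eef_rot: [3.139, -0.003, 3.068]
force: [0.6, -0.1, 0.2]
grip_width: 0.0638
grip_force: 0.0
```

```bash
python3 -c "
from h import *
go(.510,-.422,.006,-.075)
cam('wrist','w12')
a=cv2.imread('pics/w11.png');b=cv2.imread('pics/w12.png')
cv2.imwrite('pics/m2.png',np.hstack([cv2.resize(a[60:460,80:480],(400,400)),cv2.resize(b[60:460,80:480],(400,400))]))"
```

```text
at [ 0.5084 -0.42    0.0744] yaw-pi -0.073 turn z 0.002 shift [-0.0018 -0.0018  0.0684] t 29.75
```

View pics/m2.png

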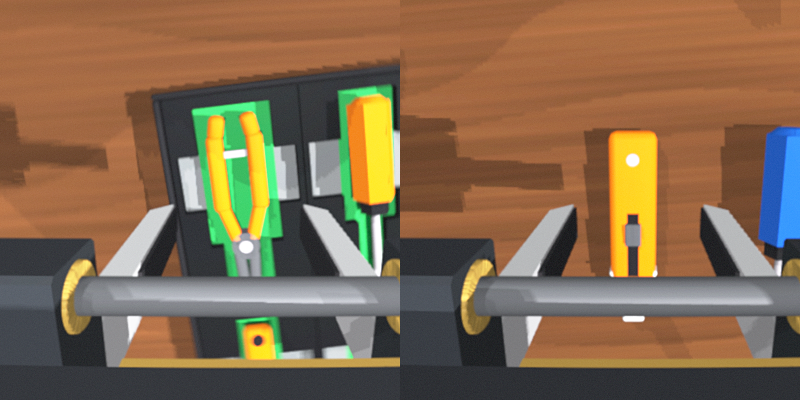

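The left half shows the cutters seated in their pocket. The right half shows the knife straight and centred between the fingers, with its tail at full-frame (313,190). I've used all 14 views, so from here I work by numbers.

```bash
python3 -c "
from h import *
c=load('w12')
print(world(c,[(313,190),(289,250),(337,250),(313.5,380)],.018).round(4))"
```

```text
[[ 0.4655 -0.4212  0.018 ]
 [ 0.5044 -0.4404  0.018 ]
 [ 0.5068 -0.4082  0.018 ]
 [ 0.6045 -0.4315  0.018 ]]
```

Emit:
servo_tool --pt "68 -0.001 -0.002 0.02 0 0 0" --pt "68 0 0 0.02 0 0 0" --pt "68 0 0 0.016 0 0 0" --pt "68 0 0 0.01 0 0 0" --pt "68 0 0 0 0 0 0" --pt "10 0 0 0 0 0 0" --pt "10 0 0 0 0 0 0" --pt "10 0 0 0 0 0 0"

```text
time_s: 30.8
ee_pos: [0.5101, -0.4239, 0.0109]
eef_rot: [-3.141, 0.001, 3.067]
force: [0.3, 0.0, -1.0]
grip_width: 0.0371
grip_force: 0.0
```

Emit:
servo_tool --pt "10 0 0 0 0 0 0" --pt "10 0 0 0 0 0 0" --pt "10 0 0 0 0 0 0" --pt "10 0 0 0 0 0 0" --pt "10 0 0 0 0 0 0" --pt "10 0 0 0 0 0 0" --pt "10 0 0 0 0 0 0" --pt "10 0 0 0 0 0 0"

```text
time_s: 31.8
ee_pos: [0.51, -0.4238, 0.0107]
eef_rot: [-3.141, 0.0, 3.067]
force: [-1.9, 0.9, 4.8]
grip_width: 0.0315
grip_force: 30.0
```

Emit:
servo_tool --pt "10 0 0 -0.015 0 0 0" --pt "10 0 0 -0.025 0 0 0" --pt "10 0 0 -0.025 0 0 0" --pt "10 0 0 -0.015 0 0 0" --pt "10 0 0 0 0 0 -0.124" --pt "10 0 0 0 0 0 0" --pt "10 0 0 0 0 0 0" --pt "10 0 0 0 0 0 0"

```text
time_s: 32.8
ee_pos: [0.5098, -0.4237, 0.0902]
eef_rot: [3.141, -0.0, -3.094]
force: [-0.4, 0.4, -1.7]
grip_width: 0.0317
grip_force: 30.0
```

```bash
python3 -c "
from h import *
go(.610,.2305,.045,.05)"
```

```text
at [ 0.5098 -0.4237  0.0902] yaw-pi 0.048 turn z -0.002 shift [-0.1327  0.6484  0.0452] t 32.8
```

Emit:
servo_tool --pt "10 -0.0083 0.0405 0 0 0 0" --pt "10 -0.0083 0.0405 0 0 0 0" --pt "10 -0.0083 0.0405 0 0 0 0" --pt "10 -0.0083 0.0405 0 0 0 0" --pt "10 -0.0083 0.0405 0 0 0 0" --pt "10 -0.0083 0.0405 0 0 0 0" --pt "10 -0.0083 0.0405 0 0 0 0" --pt "10 -0.0083 0.0405 0 0 0 0"

```text
time_s: 33.8
ee_pos: [0.5604, -0.0956, 0.0905]
eef_rot: [-3.142, 0.0, -3.094]
force: [0.2, -0.1, -2.1]
grip_width: 0.0316
grip_force: 30.0
```

Emit:
servo_tool --pt "10 -0.0083 0.0405 0 0 0 0" --pt "10 -0.0083 0.0405 0 0 0 0" --pt "10 -0.0083 0.0405 0 0 0 0" --pt "10 -0.0083 0.0405 0 0 0 0" --pt "10 -0.0083 0.0405 0 0 0 0" --pt "10 -0.0083 0.0405 0 0 0 0" --pt "10 -0.0083 0.0405 0 0 0 0" --pt "10 -0.0083 0.0405 0 0 0 0"

```text
time_s: 34.8
ee_pos: [0.6107, 0.2313, 0.0904]
eef_rot: [-3.142, -0.0, -3.093]
force: [1.1, -1.1, -1.3]
grip_width: 0.0317
grip_force: 30.0
```

Emit:
servo_tool --pt "10 0 0 0 0 0 0" --pt "10 0 0 0.02 0 0 0" --pt "10 0 0 0.015 0 0 0" --pt "10 0 0 0.01 0 0 0" --pt "10 0 0 0 0 0 0" --pt "10 0 0 0 0 0 0" --pt "10 0 0 0 0 0 0" --pt "10 0 0 0 0 0 0"

```text
time_s: 35.8
ee_pos: [0.6108, 0.2301, 0.0459]
eef_rot: [3.141, 0.001, -3.092]
force: [-0.4, 0.6, -2.2]
grip_width: 0.0317
grip_force: 30.0
```

```bash
python3 -c "
from h import *
go(.610,.2305,.0207,.05)
c=cam('wrist','w13')
hsv=cv2.cvtColor(c['pixels'],cv2.COLOR_RGB2HSV)
g=cv2.inRange(hsv,(45,80,40),(85,255,255)); o=cv2.inRange(hsv,(8,180,180),(28,255,255))
for v in (175,180,185,190,195,200,210,220):
  f=lambda m:[(a[0]+260,a[-1]+260,len(a)) for a in [np.flatnonzero(m[v,260:400])] if len(a)]
  print(v,'green',f(g),'orange',f(o))
for u in (305,320,335): a=np.flatnonzero(g[140:300,u]);b=np.flatnonzero(o[140:300,u]); print(u,a[:1]+140,b[:1]+140)
"
```

```text
at [0.6108 0.2301 0.0459] yaw-pi 0.049 turn z -0.001 shift [0.0008 0.0005 0.0252] t 35.8
175 green [(np.int64(281), np.int64(364), 84)] orange []
180 green [(np.int64(280), np.int64(364), 85)] orange []
185 green [(np.int64(280), np.int64(364), 85)] orange []
190 green [(np.int64(281), np.int64(364), 84)] orange []
195 green [(np.int64(281), np.int64(364), 84)] orange []
200 green [(np.int64(281), np.int64(363), 27)] orange [(np.int64(294), np.int64(345), 52)]
210 green [(np.int64(281), np.int64(363), 17)] orange [(np.int64(286), np.int64(350), 65)]
220 green [(np.int64(282), np.int64(363), 16)] orange [(np.int64(287), np.int64(350), 64)]
305 [174] [198]
320 [174] [198]
335 [174] [198]
```

```bash
python3 -c "
from h import *
c=load('w13')
print('pocket',world(c,[(282,220),(363,220),(322,174)],.019).round(4)); print('tool',world(c,[(287,220),(350,220),(319,198)],.053).round(4))"
```

```text
pocket [[0.5837 0.2068 0.019 ]
 [0.5814 0.2535 0.019 ]
 [0.5563 0.2285 0.019 ]]
tool [[0.5772 0.2124 0.053 ]
 [0.5757 0.2427 0.053 ]
 [0.5658 0.2273 0.053 ]]
```

Emit:
servo_tool --pt "10 0 0.0018 0.008 0 0 0" --pt "10 0 0 0.007 0 0 0" --pt "10 0 0 0.005 0 0 0" --pt "10 0 0 0.002 0 0 0" --pt "10 0 0 0.002 0 0 0" --pt "10 0 0 0 0 0 0" --pt "10 0 0 0 0 0 0" --pt "10 0 0 0 0 0 0"

```text
time_s: 36.85
ee_pos: [0.6106, 0.2318, 0.0216]
eef_rot: [3.142, 0.0, -3.092]
force: [0.4, -0.1, -1.5]
grip_width: 0.0315
grip_force: 30.0
```

Emit:
servo_tool --pt "10 0 0 0.001 0 0 0" --pt "10 0 0 0 0 0 0" --pt "10 0 0 0 0 0 0" --pt "10 0 0 0 0 0 0" --pt "10 0 0 0 0 0 0" --pt "10 0 0 0 0 0 0" --pt "10 0 0 0 0 0 0" --pt "10 0 0 0 0 0 0"

```text
time_s: 37.85
ee_pos: [0.6107, 0.2318, 0.0207]
eef_rot: [3.141, 0.0, -3.092]
force: [-2.1, -0.3, 5.1]
grip_width: 0.0314
grip_force: 30.0
```

Contact. I'll release, lift and withdraw toward the robot's left, then check from the top camera.

Emit:
servo_tool --pt "48 0 0 0 0 0 0" --pt "48 0 0 0 0 0 0" --pt "48 0 0 0 0 0 0" --pt "48 0 0 -0.015 0 0 0" --pt "48 0 0 -0.025 0 0 0" --pt "48 0 0 -0.04 0 0 0" --pt "48 0 0 -0.04 0 0 0" --pt "48 0 0 -0.04 0 0 0"

```text
time_s: 38.85
ee_pos: [0.6105, 0.2318, 0.1831]
eef_rot: [3.141, 0.001, -3.092]
force: [0.2, -0.2, 0.5]
grip_width: 0.0452
grip_force: 0.0
```

Emit:
servo_tool --pt "48 0.02 -0.04 0 0 0 0" --pt "48 0.02 -0.04 0 0 0 0" --pt "48 0.02 -0.04 0 0 0 0" --pt "48 0.02 -0.04 0 0 0 0" --pt "48 0.02 -0.04 0 0 0 0" --pt "48 0.02 -0.04 0 0 0 0" --pt "48 0.02 -0.04 0 0 0 0" --pt "48 0.0 -0.04 0 0 0 0"

```text
time_s: 39.85
ee_pos: [0.4857, -0.0959, 0.1819]
eef_rot: [-3.141, 0.002, -3.092]
force: [0.3, -1.1, 0.1]
grip_width: 0.0451
grip_force: 0.0
```

```bash
python3 -c "
from h import *
c=cam('top','t9')
g=lambda p:p
hsv=cv2.cvtColor(c['pixels'],cv2.COLOR_RGB2HSV)
o=cv2.inRange(hsv,(8,170,190),(28,255,255))
n,l,s,ce=cv2.connectedComponentsWithStats(o[160:365,130:252])
gr=cv2.inRange(hsv,(45,80,40),(85,255,255))
for i in range(1,n):
  if s[i,4]>40:
    m=np.argwhere(l==i)[:,::-1].astype(np.float32)+[130,160]; p=world(c,m,.025)[:,:2]; q=p-p.mean(0); u=np.linalg.svd(q,full_matrices=False)[2][0]; u*=np.sign(u[0]); a=q@u
    print('orange',s[i][:5]+[130,160,0,0,0],'centre',p.mean(0).round(3),'yaw',np.arctan2(u[1],u[0]).round(3),'len',np.ptp(a).round(3))
# heights: depth above table in tray per module, max within tools
W=np.array([[world(c,[(x,y)])[0] for x in range(135,252,2)] for y in range(162,362,2)]).reshape(-1,3)
for k,(x,y) in {'knife':(.635,.232),'wrench':(.640,.128),'sd':(.4495,.222),'cut':(.4545,.118)}.items():
  dx,dy=W[:,0]-x,W[:,1]-y; uu=dx+.05*dy; vv=dy-.05*dx
  r=[]
  for a in (-60,-40,-20,0,20,45,60):
    m=(abs(uu-a/1000)<.006)&(abs(vv)<.022); r.append(np.sort(W[m,2])[-3:].mean().round(3) if m.sum()>3 else None)
  print(k,'top z along x:',r)
"
```

```text
orange [156 198  14  50 119] centre [0.607 0.22 ] yaw -0.045 len 0.098
orange [211 199  11  49 103] centre [0.606 0.117] yaw 0.004 len 0.095
orange [223 293   7  53  92] centre [0.427 0.098] yaw 0.069 len 0.095
orange [211 297   5  50  88] centre [0.424 0.127] yaw 0.024 len 0.09
orange [161 307  10  43 255] centre [0.413 0.212] yaw 0.059 len 0.078
knife top z along x: [np.float64(0.031), np.float64(0.03), np.float64(0.029), np.float64(0.033), np.float64(0.03), np.float64(0.027), np.float64(0.027)]
wrench top z along x: [np.float64(0.025), np.float64(0.026), np.float64(0.024), np.float64(0.025), np.float64(0.024), np.float64(0.026), np.float64(0.024)]
sd top z along x: [np.float64(0.041), np.float64(0.04), np.float64(0.042), np.float64(0.04), np.float64(0.027), np.float64(0.026), np.float64(0.027)]
cut top z along x: [np.float64(0.026), np.float64(0.026), np.float64(0.027), np.float64(0.025), np.float64(0.025), np.float64(0.024), np.float64(0.025)]
```

```bash
python3 -c "
from h import *
c=load('t9')
W=world(c,[(x,y) for x in range(140,190) for y in range(165,262)])
m=(W[:,2]>.0245)&(abs(W[:,0]-.635)<.085)&(abs(W[:,1]-.232)<.045)
p=W[m]; P=p[:,:2].astype(np.float32); r=cv2.minAreaRect(P*1000)
print(len(p),p[:,2].mean(),P.mean(0),r,P.min(0),P.max(0))
b=p[(p[:,0]<.62)];f=p[p[:,0]>.64];print('z tail/nose',np.median(b[:,2]),np.median(f[:,2]))
w=load('t9')
" ; python3 -c "
from h import *
o=ctrl.get_obs();print(o['time_s'],o['ee_pos'])"
```

```text
915 0.02761702896891446 [0.6282236 0.2318247] ((635.8914794921875, 232.328369140625), (139.63632202148438, 32.0695915222168), 1.9380179643630981) [0.5662529  0.21433932] [0.70548815 0.24941044]
z tail/nose 0.027528171978777105 0.027254393182721492
39.9 [ 0.4862866  -0.09944822  0.18182734]
```

The depth fit puts the knife at (0.636, 0.232), 139.6 × 32 mm, and level at 0.0275 m, so it lies flat in its pocket. I'm handing in.

```bash
python3 -c "
from station import ctrl
print(ctrl.hand_in())"
```

```text
the job is handed in; nothing more can be done
None
```

All four orange tools are back in their own foam pockets, lying flat with heads the right way; I never gripped the blue tools or the look-alikes, and the job was handed in at about 40 s.

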